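# Open the carrying case and pack the sleeve that passes the gauge

### The arm

A 6-joint arm with a two-finger parallel gripper is mounted at the origin on the work surface. World frame = base frame: x ahead of the robot, y to its left, z up, the work surface at z = 0. Lengths are in mm, angles in rad, forces in N, time in s.
With the tool pointing down it reaches from about 250 to 850 mm from the base axis. Payload 12.5 kg.
Tool frame: the origin (TCP) lies at the very end of the fingers, on their centre line; the grasp point (between the pads) lies 19 mm behind it; z points along the fingers, y is the line along which they close (so a half turn about z gives the same grasp; the last joint's range is limited). The gripper opens to 93 mm and grips with 3 to 60 N. Pads are 15 mm wide; open, the fingers measure 128 mm over their backs; the gripper's body (75 mm by 188 mm) begins 65 mm behind the grasp point.
Start: joints at [1.114, 0.351, 1.652, -0, 1.139, -0.085], TCP at [199.779, 512.418, 218.633] pointing down, gripper open.
Joint ranges: [-2.75, 2.75], [-0.79, 2.1], [0.01, 2.65], [-1.57, 4.71], [0.07, 3.14], [-2.87, 2.87]. Speed limits (rad/s): [2.22, 2.22, 2.79, 3.14, 3.14, 3.14].

### API

Orientations are given as a unit quaternion [w, x, y, z].
In Python, from rig import bot gives the robot as it stands.
- The arm moves only by the tool move_arm, never from a script. Its argument "targets" is a list of rows, each an object with "xyz": the shift along the world's x, y, z in mm, a list of three; "twist": the turn, a rotation vector about the world's x, y, z in degrees, a list of three; "jaw": the opening in per cent of the stroke, from 0 (shut) to 100 (fully open). In form: [{"xyz": [dx, dy, dz], "twist": [rx, ry, rz], "jaw": jaw}, ...]. A call has 1 to 20 rows; each row is the pose to reach, as a shift and turn from the pose commanded when the call began; what a row does not reach only later rows make up. A row lasts 1/8 s, in which the tool goes at most 62.5 mm and 10.7 degrees, less where a joint would pass 70% of its speed; a pose out of reach is approached as far as the arm can. A call with a gripper value outside its range is refused whole. The fingers move at their own pace and stop on an object; "newtons" is the grip in N (left out, the last holds). Time passes only in rows, so rows that repeat a pose let the fingers close. It gives the time, the measured TCP pose, the force, the opening and the grip force at its end, in the units of the state.
- bot.get_obs(): the state, without advancing time (a new reading comes with each control period).
- bot.capture(name): name is "scene" or "top" or "wrist"; returns (picture, depth): 384x512x3 uint8, red, green, blue; 384x512 float32, mm along the optical axis (not along the pixel's ray), 0 where there is no reading.
- bot.camera_info(name): a dict with "intrinsics" (3x3 intrinsics, pixels), "position" and "attitude" of the camera in the world; the wrist camera has in their place "mount" (4x4, takes a point from camera to tool coordinates, whose origin is the TCP and whose axes are the flange's). Camera axes: x right, y down, z forward; pixel columns grow to the right and rows downward; lengths in mm; the calibration is good to about 2 mm. A picture is of the moment at which its call begins: read the wrist's pose just before it. camera_info takes no time and is no camera call.
- bot.job_done(): hands the job in; it is judged then, once.
The state is a dict: "time": time; "qpos": joint angles; "dq": joint speeds; "joint_torque": joint torques, N m; "position": TCP position; "tcp_rot": TCP orientation; "ft_force": force on the tool from outside, world axes, zero at the start; "moment": the same for the moment, N m; "gripper_width": finger opening in mm; "gripper_force": force on a finger pad.
Only numpy, scipy, OpenCV 4.12 (cv2) and the standard library are available. Lean on these libraries where they do the work, as an engineer would, in place of code of your own. Each camera call takes 0.05 s, during which the arm holds its last target. There are 200 camera calls.

### The job

In this hospital pharmacy, first take the steel case's lid by its bar and gently lift it all the way back until it rests on its stop, without letting it drop. Then slide the sleeve whose bore fits the gauge pin all the way down the pin until it sits on the gauge's base, to prove it, and after that stand it upright inside the open case; stand the other sleeve, too narrow for the pin, in the shallow open steel tray. Leave the lid open and do not shift or knock over anything else, including the small jar inside the case.

Things in the scene. Friction and masses are not known exactly. Their poses are not given: they have to be found in the camera images.
- case: Stainless steel box 140 (x) x 240 (y) x 90 mm high, 3 mm walls and floor, fixed to the bench, closed by a hinged lid. Origin: centre of its underside. Its -x side is the front, with the lid's bar, roughly towards the robot; the hinge runs along its +x top edge. Any free spot on its floor will do for the sleeve.
- lid (a joint): Lid angle, rad: 0 closed, 1.85 resting on its stop (leaning 16 degrees back past upright). Flat 4 mm plate, 140 x 240 mm, 0.35 kg; it falls shut when let go before upright, and sinks softly onto its stop when let go past upright.
- lid_bar (a point): Middle of the lid's lifting bar: a round bar of 8 mm diameter, 100 mm long along the case's y, 45 mm in front of the lid's front edge and in the plane of the lid; two legs at its ends join it to the lid, the space between is open. 93.5 mm above the bench when closed.
- lid_hinge (a point): Middle of the lid's hinge axis, which runs along the case's y; the bar lies 185 mm from it.
- sleeve_a: Plain aluminium tube standing upright, 42 mm outside diameter, 80 mm high, bore 32 mm all through: this one fits the pin. About 0.15 kg. Origin: centre of its lower end, z along its axis.
- sleeve_b: Plain aluminium tube standing upright, the same outside (42 mm diameter, 80 mm high) but thick-walled, bore 18 mm: too narrow for the pin. About 0.25 kg. Origin: centre of its lower end, z along its axis.
- gauge: Fixed gauge: dark steel base 90 x 90 x 20 mm with an upright plain steel pin of 27 mm diameter in its middle, rising to 82 mm above the bench, tapered over its last 7 mm. Origin: centre of its underside.
- gauge_seat (a point): Point on the pin's axis at the top face of the gauge's base, 20 mm above the bench, where a sleeve sits when fully down.
- tray: Shallow open steel tray, fixed, 140 (x) x 130 (y) x 30 mm high, 4 mm walls and floor. Origin: centre of its underside.
- bottle_1: Bystander: small glass bottle standing, 48 mm diameter, 105 mm high. Origin: centre of its base.
- bottle_2: Bystander: small glass bottle standing, 48 mm diameter, 105 mm high. Origin: centre of its base.
- jar: Bystander: small amber jar standing on the floor inside the case, 36 mm diameter, 55 mm high; unseen until the lid is open. Origin: centre of its base.
- carton: Bystander: white carton 60 x 80 x 40 mm high. Origin: centre of its underside.
- dish: Bystander: round steel dish 80 mm diameter, 35 mm high. Origin: centre of its underside.
- label_block: Bystander: white plastic block 70 x 50 x 30 mm, behind the case. Origin: centre of its underside.
- infusion: Bystander: infusion bottle standing behind the case, 70 mm diameter, 150 mm high. Origin: centre of its base.
There are look-alikes about, which are no part of the job. What is shaped like the sleeve_a but blue is not meant.

How it is judged:
By the outcome, as a careful person would: the job done as asked, in the order asked, and still so for the second after the job is handed in, with the robot touching nothing.
It also fails if it takes over 72 s, if anything falls off the work surface, if the arm or the gripper's body presses on something with over 40 N, if the wrist force passes 120 N, or if a joint passes its speed limit or range.

## Working session

There is one attempt and no reset: what is moved stays moved. The work goes in short steps, Python scripts to look and compute and a tool call to move; the robot and the scene stay as the last step left them, time stands still between calls to the robot, and variables do not carry over. Pictures are saved under pics/ and viewed, at most 10 in all, crops included, and the job is handed in when it is done.

Besides the shell and the picture viewer there is one more tool, called after ">>>" by a JSON object that holds its "method" and its "body", one argument or row to a line. move_arm: Moves the arm, as the interface text tells. Its arguments: {"type":"object","properties":{"targets":{"type":"array","items":{"type":"object","properties":{"xyz":{"type":"array","items":{"type":"number"}},"twist":{"type":"array","items":{"type":"number"}},"jaw":{"type":"number"}}}},"newtons":{"type":"number"}},"required":["targets"]}

```bash
ls; mkdir -p pics; cat > h.py <<'E'
import numpy as np, cv2
from rig import bot
from scipy.spatial.transform import Rotation as R
def q2R(q): return R.from_quat([q[1],q[2],q[3],q[0]]).as_matrix()
def cam(name):
    i=bot.camera_info(name); K=np.array(i['intrinsics'])
    if name=='wrist':
        o=bot.get_obs(); M=np.array(i['mount']); T=np.eye(4); T[:3,:3]=q2R(o['tcp_rot']); T[:3,3]=o['position']
        T=T@M; return K,T[:3,:3],T[:3,3]
    a=np.array(i['attitude']); 
    return K,(q2R(a) if a.size==4 else a.reshape(3,3)),np.array(i['position'])
def pts(depth,C):
    K,Rm,p=C; v,u=np.mgrid[:depth.shape[0],:depth.shape[1]]
    r=np.stack([(u-K[0,2])/K[0,0],(v-K[1,2])/K[1,1],np.ones_like(u)],-1)*depth[...,None]
    P=r@Rm.T+p; P[depth<=0]=np.nan; return P
def ray(u,v,z,C):
    K,Rm,p=C; d=Rm@np.array([(u-K[0,2])/K[0,0],(v-K[1,2])/K[1,1],1]); return p+d*(z-p[2])/d[2]
def snap(name,f=None):
    C=cam(name); im,d=bot.capture(name)
    if f: cv2.imwrite('pics/'+f,im[...,::-1])
    return im,d,C,pts(d,C)
E
python3 - <<'E'
from h import *
print(bot.get_obs())
ims=[]
for n in('top','scene'):
    im,d,C,P=snap(n); np.savez('/tmp/%s.npz'%n,im=im,d=d,P=P); print(n,C, bot.camera_info(n)['attitude'], (d>0).mean()); ims.append(im)
print(bot.camera_info('wrist'))
for n,i in zip(('top','scene'),ims): cv2.imwrite('pics/%s1.png'%n,cv2.resize(i,(800,600),interpolation=cv2.INTER_CUBIC)[...,::-1])
E
```

```text
pics
{'time': 0.0, 'qpos': array([ 1.11439368e+00,  3.51238177e-01,  1.65241723e+00,  1.49315928e-05,
        1.13908042e+00, -8.46061850e-02]), 'dq': array([ 0.00115083, -0.00048356,  0.00112875,  0.00189893,  0.0014242 ,
       -0.00016131]), 'joint_torque': array([ 3.06239184e-03, -4.97337055e+01, -2.85259956e+01,  7.00582797e-02,
        2.54470808e-02, -8.49666048e-05]), 'position': array([199.63639973, 512.12832198, 218.10296904]), 'tcp_rot': array([-1.59270602e-04,  1.84832406e-01,  9.82769889e-01, -5.48990550e-04]), 'ft_force': array([ 0.21791517,  0.51072493, -0.93175622]), 'moment': array([ 0.03373975, -0.01068791,  0.02480641]), 'gripper_force': 0.0, 'gripper_width': 93.16110418407148}
top (array([[370.20185403,   0.        , 258.55349296],
       [  0.        , 370.20185403, 193.95296908],
       [  0.        ,   0.        ,   1.        ]]), array([[-6.12495908e-04, -9.89010161e-01,  1.47846294e-01],
       [-9.99965951e-01, -6.10938409e-04, -8.22948830e-03],
       [ 8.22937253e-03, -1.47846300e-01, -9.88976111e-01]]), array([ 396.72218334,  -13.99708858, 1190.72825173])
[... 357 characters left out ...]
  [-5.16619718e-04, -5.90077527e-01, -8.07346422e-01]]), array([1086.40599263,  615.51169801, 1227.45171347])) [-0.10546504  0.323811    0.89376711 -0.2918971 ] 0.9958699544270834
{'intrinsics': array([[320.4491895 ,   0.        , 251.45336711],
       [  0.        , 320.4491895 , 187.07202519],
       [  0.        ,   0.        ,   1.        ]]), 'mount': array([[-1.05513128e-03, -9.67521579e-01, -2.52786236e-01,
         6.97716992e+01],
       [ 9.99999417e-01, -1.07889230e-03, -4.46190566e-05,
         6.47259691e-01],
       [-2.29559223e-04, -2.52786136e-01,  9.67522153e-01,
        -1.66565866e+02],
       [ 0.00000000e+00,  0.00000000e+00,  0.00000000e+00,
         1.00000000e+00]])}
```

View pics/top1.png

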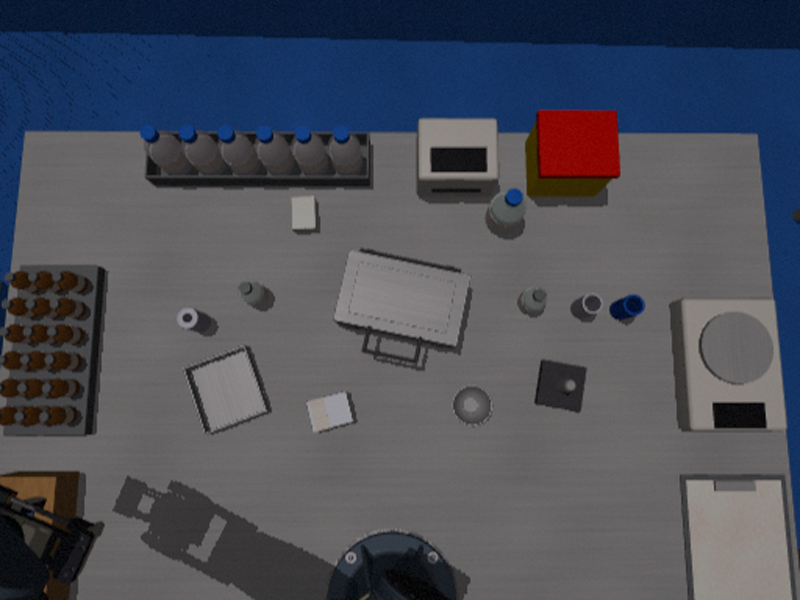

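View pics/scene1.png

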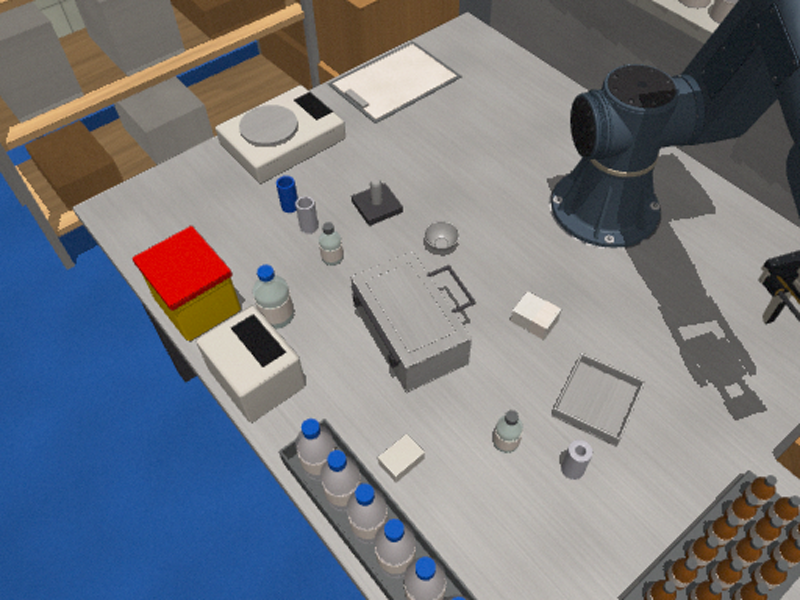

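The top view shows the case at (402,298) with its bar at (393,345), the gauge at (562,385) with its pin at (570,385), and the tray at (228,390). Candidates for sleeve_a:
- The grey thin-walled tube at (590,305) fits the description, so I choose it.
- The blue tube at (628,306) is a look-alike.
- The grey thick-walled tube at (188,318) is sleeve_b.

Next I measure these and check the choice in one crop.

```bash
cat > m1.py <<'E'
from h import *
import sys
def near(P,x,y,r): return (np.hypot(P[...,0]-x,P[...,1]-y)<r)
res={}
im={};P={}
for n in('top','scene'):
    z=np.load('/tmp/%s.npz'%n); im[n]=z['im'];P[n]=z['P']
s=.64
def rect(mask):
    Q=P['top'][mask][:,:2].astype(np.float32); return cv2.minAreaRect(Q)
T=P['top']; v,u=np.mgrid[:384,:512]
def win(a,b,c,d): return (u>a*s)&(u<c*s)&(v>b*s)&(v<d*s)
Z=T[...,2]
print('bench z',np.nanmedian(Z[win(300,440,600,500)]))
m=win(325,240,480,355)&(Z>84)&(Z<104)
print('lid+bar z',np.nanmedian(Z[m]))
# lid body
m2=cv2.morphologyEx(m.astype(np.uint8),cv2.MORPH_OPEN,np.ones((9,9)))>0
print('lid',rect(m2))
b=m&~cv2.dilate(m2.astype(np.uint8),np.ones((3,3))).astype(bool)&win(350,322,440,370)
print('bar',b.sum(),rect(b),np.nanmedian(T[b],axis=0))
for n,w in dict(slA=(570,285,608,325),blue=(610,285,650,325),slB=(172,300,215,340)).items():
    m=win(*w)&(Z>70)&(Z<95); Q=T[m]; print(n,m.sum(),cv2.minEnclosingCircle(Q[:,:2].astype(np.float32)),np.median(Q[:,2]))
m=win(530,355,592,415)&(Z>12)&(Z<28); print('gauge',rect(m))
m=win(530,355,592,415)&(Z>70); print('pin',m.sum(),T[m].mean(0),T[m][:,2].max())
m=win(180,340,275,438)&(Z>22)&(Z<40); print('tray',rect(m))
for n,w in dict(b1=(235,275,272,310),b2=(515,280,550,318),inf=(480,180,535,240),dish=(448,380,498,430),carton=(300,385,360,435),label=(285,190,322,238)).items():
    m=win(*w)&(Z>15); Q=T[m]; print(n,Q.mean(0).round(),Q[:,2].max().round(), [np.round(k,1) for k in rect(m)])
# crops
c=[cv2.resize(im['top'][180:220,355:425],(560,320),interpolation=cv2.INTER_CUBIC),cv2.resize(im['top'][190:222,105:145],(240,192),interpolation=cv2.INTER_CUBIC)]
c[1]=cv2.copyMakeBorder(c[1],0,128,0,0,cv2.BORDER_CONSTANT)
cv2.imwrite('pics/crop1.png',np.hstack(c)[...,::-1])
E
python3 m1.py
```

```text
bench z 0.7652041940077652
lid+bar z 95.9851717161439
lid ((577.6373901367188, -18.7958984375), (240.0486297607422, 152.384765625), 79.07097625732422)
bar 116 ((478.713134765625, 1.8151054382324219), (107.91405487060547, 41.783939361572266), 78.36528778076172) [470.70835268  31.61767754  97.17245215]
slA 83 ((565.3405151367188, -388.78289794921875), 21.63094711303711) 79.1867244704365
blue 94 ((561.7325439453125, -470.51434326171875), 21.67552375793457) 79.29859867411471
slB 142 ((536.597900390625, 396.0882873535156), 21.282651901245117) 79.7871091570787
gauge ((407.32305908203125, -338.41986083984375), (91.67790985107422, 90.66624450683594), 80.30392456054688)
pin 68 [ 406.76653193 -337.36450566   79.03332618] 84.53121957056396
tray ((400.3224182128906, 332.9837646484375), (140.74270629882812, 131.39437866210938), 20.856422424316406)
b1 [586. 273.  71.] 109.0 [array([589.5, 278.1]), array([42.7, 46.7]), np.float64(44.5)]
b2 [ 573. -274.   72.] 111.0 [array([ 576.2, -278.7]), array([48.7, 42.9]), np.float64(31.8)]
inf [ 756. -223.   91.] 155.0 [array([ 774.4, -246.4]), array([ 95.7, 119. ]), np.float64(14.5)]
dish [ 368. -160.   27.] 42.0 [array([ 369. , -157.1]), array([75.6, 76.5]), np.float64(45.0)]
carton [357. 122.  40.] 48.0 [array([356.8, 123.3]), array([60. , 80.8]), np.float64(14.1)]
label [762. 187.  30.] 36.0 [array([762.9, 186.8]), array([71.2, 51.1]), np.float64(1.3)]
```

View pics/crop1.png

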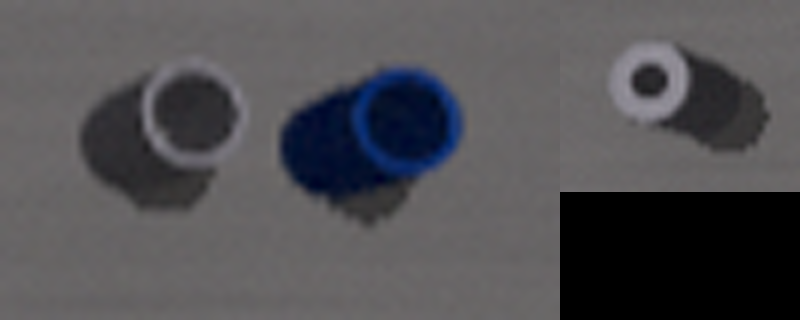

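The crop confirms it: grey thin-walled tube = sleeve_a (565,-389), blue look-alike beside it, thick-walled sleeve_b (537,396). Going above the bar.

>>> {"method": "move_arm", "body": {
  "targets": [
    {"xyz": [260,-508,0],"twist": [0,0,-79.6],"jaw": 32},
    {"xyz": [260,-508,0],"twist": [0,0,-79.6],"jaw": 32},
    {"xyz": [260,-508,0],"twist": [0,0,-79.6],"jaw": 32},
    {"xyz": [260,-508,0],"twist": [0,0,-79.6],"jaw": 32},
    {"xyz": [260,-508,0],"twist": [0,0,-79.6],"jaw": 32},
    {"xyz": [260,-508,0],"twist": [0,0,-79.6],"jaw": 32},
    {"xyz": [260,-508,0],"twist": [0,0,-79.6],"jaw": 32},
    {"xyz": [260,-508,0],"twist": [0,0,-79.6],"jaw": 32},
    {"xyz": [260,-508,0],"twist": [0,0,-79.6],"jaw": 32},
    {"xyz": [260,-508,0],"twist": [0,0,-79.6],"jaw": 32},
    {"xyz": [260,-508,0],"twist": [0,0,-79.6],"jaw": 32},
    {"xyz": [260,-508,0],"twist": [0,0,-79.6],"jaw": 32},
    {"xyz": [260,-508,0],"twist": [0,0,-79.6],"jaw": 32},
    {"xyz": [260,-508,0],"twist": [0,0,-79.6],"jaw": 32}
  ]
}}

```text
time: 1.85
position: [459.6, 5.1, 218.7]
tcp_rot: [0.0, 0.771, 0.637, 0.0]
ft_force: [-0.4, -0.4, -0.8]
gripper_width: 29.8
gripper_force: 0.0
```

```bash
python3 - <<'E'
from h import *
im,d,C,P=snap('wrist','w1.png')
np.savez('/tmp/w1.npz',im=im,P=P)
Z=P[...,2]; 
o=bot.get_obs(); print(o['time'],o['position'],o['tcp_rot'],o['gripper_width'])
cx=np.array([np.cos(np.radians(-11)),np.sin(np.radians(-11))])
m=(abs(Z-93.5)<12)&(P[...,0]>400)&(P[...,0]<700); 
m2=cv2.morphologyEx(m.astype(np.uint8),cv2.MORPH_OPEN,np.ones((25,25)))>0
print('lid',cv2.minAreaRect(P[m2][:,:2].astype(np.float32)),np.median(Z[m2]))
b=m&~cv2.dilate(m2.astype(np.uint8),np.ones((5,5))).astype(bool)&(P[...,0]<540)
print(b.sum(),cv2.minAreaRect(P[b][:,:2].astype(np.float32)),np.median(Z[b]))
a=P[b][:,:2]@cx; f=b.copy(); f[b]=a<a.min()+10
Q=P[f]; print('bar',f.sum(),Q.mean(0),Q.min(0),Q.max(0)); c,_,w,_=cv2.fitLine(Q[:,:2].astype(np.float32),cv2.DIST_L2,0,.01,.01).ravel(),0,0,0; print(c,np.degrees(np.arctan2(c[1],c[0])))
E
```

```text
1.9 [459.6652486    4.9295147  218.71721523] [4.59827244e-05 7.70792979e-01 6.37085692e-01 5.52507984e-05] 29.987292313311563
lid ((591.7962036132812, 16.35302734375), (169.34121704101562, 126.81936645507812), 83.61844635009766) 96.76303991101906
6943 ((494.13677978515625, 21.89940643310547), (179.40664672851562, 92.35514831542969), 89.72731018066406) 95.83227378281157
bar 983 [462.26105361   6.75828389  97.24566369] [447.63963979 -47.80152978  93.1238647 ] [477.33741384  57.21364939 100.72292028]
[2.0620763e-01 9.7850823e-01 4.6226105e+02 6.7582841e+00] 78.09979
```

View pics/w1.png

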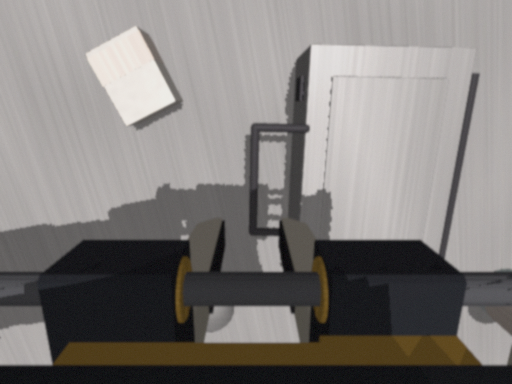

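Wrist view: the bar runs (253,128)–(253,232) px, midway between the fingers, centre about (462,5). I descend and grip.

>>> {"method": "move_arm", "body": {
  "newtons": 15,
  "targets": [
    {"xyz": [2,0,-60],"twist": [0,0,-0.5],"jaw": 32},
    {"xyz": [2,0,-110],"twist": [0,0,-0.5],"jaw": 32},
    {"xyz": [2,0,-130],"twist": [0,0,-0.5],"jaw": 32},
    {"xyz": [2,0,-144],"twist": [0,0,-0.5],"jaw": 32},
    {"xyz": [2,0,-144],"twist": [0,0,-0.5],"jaw": 32},
    {"xyz": [2,0,-144],"twist": [0,0,-0.5],"jaw": 0},
    {"xyz": [2,0,-144],"twist": [0,0,-0.5],"jaw": 0},
    {"xyz": [2,0,-144],"twist": [0,0,-0.5],"jaw": 0},
    {"xyz": [2,0,-144],"twist": [0,0,-0.5],"jaw": 0},
    {"xyz": [2,0,-144],"twist": [0,0,-0.5],"jaw": 0}
  ]
}}

```text
time: 3.15
position: [461.5, 4.5, 75.2]
tcp_rot: [-0.0, 0.774, 0.633, -0.0]
ft_force: [-3.7, 1.4, 6.1]
gripper_width: 7.5
gripper_force: 15.0
```

```bash
python3 - <<'E'
import numpy as np
c=np.array([np.cos(np.radians(-11.5)),np.sin(np.radians(-11.5))])
for k in range(1,21):
    t=1.85*k/20; s=185*(1-np.cos(t)); print(np.round([*(c*s),185*np.sin(t)]).astype(int).tolist(),end=' ')
E
```

```text
[1, 0, 17] [3, -1, 34] [7, -1, 51] [12, -2, 67] [19, -4, 83] [27, -6, 97] [37, -7, 112] [47, -10, 125] [59, -12, 137] [72, -15, 148] [86, -18, 157] [101, -20, 166] [116, -24, 173] [132, -27, 178] [148, -30, 182] [165, -34, 184] [182, -37, 185] [198, -40, 184] [215, -44, 182] [231, -47, 178]
```

>>> {"method": "move_arm", "body": {
  "targets": [
    {"xyz": [0,0,8],"jaw": 0},
    {"xyz": [1,0,17],"jaw": 0},
    {"xyz": [2,0,26],"jaw": 0},
    {"xyz": [3,-1,34],"jaw": 0},
    {"xyz": [5,-1,43],"jaw": 0},
    {"xyz": [7,-1,51],"jaw": 0},
    {"xyz": [9,-2,59],"jaw": 0},
    {"xyz": [12,-2,67],"jaw": 0},
    {"xyz": [15,-3,75],"jaw": 0},
    {"xyz": [19,-4,83],"jaw": 0},
    {"xyz": [23,-5,90],"jaw": 0},
    {"xyz": [27,-6,97],"jaw": 0},
    {"xyz": [32,-6,105],"jaw": 0},
    {"xyz": [37,-7,112],"jaw": 0},
    {"xyz": [42,-8,119],"jaw": 0},
    {"xyz": [47,-10,125],"jaw": 0},
    {"xyz": [53,-11,131],"jaw": 0},
    {"xyz": [59,-12,137],"jaw": 0},
    {"xyz": [65,-13,143],"jaw": 0},
    {"xyz": [72,-15,148],"jaw": 0}
  ]
}}

```text
validation failed for argument at $.ta...
```

>>> {"method": "move_arm", "body": {
  "newtons": 15,
  "targets": [
    {"xyz": [0,0,8],"twist": [0,0,0],"jaw": 0},
    {"xyz": [1,0,17],"twist": [0,0,0],"jaw": 0},
    {"xyz": [2,0,26],"twist": [0,0,0],"jaw": 0},
    {"xyz": [3,-1,34],"twist": [0,0,0],"jaw": 0},
    {"xyz": [5,-1,43],"twist": [0,0,0],"jaw": 0},
    {"xyz": [7,-1,51],"twist": [0,0,0],"jaw": 0},
    {"xyz": [9,-2,59],"twist": [0,0,0],"jaw": 0},
    {"xyz": [12,-2,67],"twist": [0,0,0],"jaw": 0},
    {"xyz": [15,-3,75],"twist": [0,0,0],"jaw": 0},
    {"xyz": [19,-4,83],"twist": [0,0,0],"jaw": 0},
    {"xyz": [23,-5,90],"twist": [0,0,0],"jaw": 0},
    {"xyz": [27,-6,97],"twist": [0,0,0],"jaw": 0},
    {"xyz": [32,-6,105],"twist": [0,0,0],"jaw": 0},
    {"xyz": [37,-7,112],"twist": [0,0,0],"jaw": 0},
    {"xyz": [42,-8,119],"twist": [0,0,0],"jaw": 0},
    {"xyz": [47,-10,125],"twist": [0,0,0],"jaw": 0},
    {"xyz": [53,-11,131],"twist": [0,0,0],"jaw": 0},
    {"xyz": [59,-12,137],"twist": [0,0,0],"jaw": 0},
    {"xyz": [65,-13,143],"twist": [0,0,0],"jaw": 0},
    {"xyz": [72,-15,148],"twist": [0,0,0],"jaw": 0}
  ]
}}

```text
time: 5.65
position: [533.8, -10.7, 223.2]
tcp_rot: [-0.0, 0.774, 0.633, -0.0]
ft_force: [-5.3, 0.1, 3.6]
gripper_width: 7.4
gripper_force: 15.0
```

>>> {"method": "move_arm", "body": {
  "targets": [
    {"xyz": [7,-2,5],"twist": [0,0,0],"jaw": 0},
    {"xyz": [14,-3,9],"twist": [0,0,0],"jaw": 0},
    {"xyz": [21,-4,14],"twist": [0,0,0],"jaw": 0},
    {"xyz": [29,-5,18],"twist": [0,0,0],"jaw": 0},
    {"xyz": [36,-7,22],"twist": [0,0,0],"jaw": 0},
    {"xyz": [44,-9,25],"twist": [0,0,0],"jaw": 0},
    {"xyz": [52,-11,28],"twist": [0,0,0],"jaw": 0},
    {"xyz": [60,-12,30],"twist": [0,0,0],"jaw": 0},
    {"xyz": [68,-14,32],"twist": [0,0,0],"jaw": 0},
    {"xyz": [76,-15,34],"twist": [0,0,0],"jaw": 0},
    {"xyz": [85,-17,35],"twist": [0,0,0],"jaw": 0},
    {"xyz": [93,-19,36],"twist": [0,0,0],"jaw": 0},
    {"xyz": [101,-21,37],"twist": [0,0,0],"jaw": 0},
    {"xyz": [110,-22,37],"twist": [0,0,0],"jaw": 0},
    {"xyz": [118,-24,37],"twist": [0,0,0],"jaw": 0},
    {"xyz": [126,-25,36],"twist": [0,0,0],"jaw": 0},
    {"xyz": [134,-27,35],"twist": [0,0,0],"jaw": 0},
    {"xyz": [143,-29,34],"twist": [0,0,0],"jaw": 0},
    {"xyz": [151,-30,32],"twist": [0,0,0],"jaw": 0}
  ]
}}

```text
time: 8.02
position: [685.3, -41.3, 254.4]
tcp_rot: [0.0, 0.774, 0.633, -0.0]
ft_force: [-1.3, -7.2, -0.6]
gripper_width: 7.4
gripper_force: 15.0
```

>>> {"method": "move_arm", "body": {
  "targets": [
    {"xyz": [4,-1,-1],"twist": [0,0,0],"jaw": 0},
    {"xyz": [7,-1,-2],"twist": [0,0,0],"jaw": 0},
    {"xyz": [7,-1,-2],"twist": [0,0,0],"jaw": 0}
  ]
}}

```text
time: 8.4
position: [692.3, -42.5, 252.4]
tcp_rot: [0.001, 0.774, 0.633, -0.0]
ft_force: [-1.1, -8.2, -0.0]
gripper_width: 7.2
gripper_force: 15.0
```

>>> {"method": "move_arm", "body": {
  "targets": [
    {"xyz": [0,0,0],"twist": [0,0,0],"jaw": 20},
    {"xyz": [0,0,0],"twist": [0,0,0],"jaw": 32},
    {"xyz": [0,0,0],"twist": [0,0,0],"jaw": 32},
    {"xyz": [0,0,0],"twist": [0,0,0],"jaw": 32},
    {"xyz": [-2,0,30],"twist": [0,0,0],"jaw": 32},
    {"xyz": [-6,0,60],"twist": [0,0,0],"jaw": 50},
    {"xyz": [-30,-50,60],"twist": [0,0,0],"jaw": 80},
    {"xyz": [-50,-108,30],"twist": [0,0,0],"jaw": 80},
    {"xyz": [-75,-168,0],"twist": [0,0,0],"jaw": 80},
    {"xyz": [-95,-225,-25],"twist": [0,0,0],"jaw": 80},
    {"xyz": [-112,-280,-45],"twist": [0,0,0],"jaw": 80},
    {"xyz": [-127,-335,-52],"twist": [0,0,0],"jaw": 80},
    {"xyz": [-127,-347,-52],"twist": [0,0,0],"jaw": 80},
    {"xyz": [-127,-347,-52],"twist": [0,0,0],"jaw": 80},
    {"xyz": [-127,-347,-52],"twist": [0,0,0],"jaw": 80},
    {"xyz": [-127,-347,-52],"twist": [0,0,0],"jaw": 80}
  ]
}}

```text
time: 10.4
position: [565.5, -387.2, 201.1]
tcp_rot: [0.0, 0.773, 0.634, 0.0]
ft_force: [1.4, -0.4, -0.0]
gripper_width: 74.5
gripper_force: 0.0
```

```bash
cat >> h.py <<'E'
def ring(im,d,C,P,x,y,r=45,z=80,tol=9):
    """fit the sleeve's top face: outer contour cast to plane z"""
    m=((abs(P[...,2]-z)<tol)&(np.hypot(P[...,0]-x,P[...,1]-y)<r)).astype(np.uint8)
    cs,_=cv2.findContours(m,cv2.RETR_EXTERNAL,cv2.CHAIN_APPROX_NONE); c=max(cs,key=len)
    Q=np.array([ray(*p[0],z,C)[:2] for p in c],np.float32)
    return m.sum(),cv2.fitEllipse(Q),cv2.minEnclosingCircle(Q)
E
python3 - <<'E'
from h import *
o=bot.get_obs(); print(o['time'],o['position'])
im,d,C,P=snap('wrist'); t,dt,Ct,Pt=snap('top')
np.savez('/tmp/w2.npz',im=im,P=P,t=t,Pt=Pt)
cv2.imwrite('pics/w2.png',np.vstack([np.hstack([im[:,:400],cv2.resize(t[140:268,180:313],(400,384))]),])[...,::-1])
print(ring(im,d,C,P,565,-389)); 
o=(Pt[...,2]>150)&(Pt[...,0]>560)&(Pt[...,0]<760)&(abs(Pt[...,1])<140)
Q=Pt[o]; i=Q[:,2].argmax(); print('bar',Q[Q[:,2]>260].mean(0),Q[i],o.sum())
E
```

```text
10.4 [ 565.54287923 -387.2147817   201.12263001]
(np.uint64(780), ((565.4248046875, -389.53216552734375), (40.379329681396484, 41.98600387573242), 169.98553466796875), ((565.3609619140625, -389.3934020996094), 21.333757400512695))
bar [694.29551663 -43.41815237 270.45547097] [701.93650241 -10.02988078 276.03323931] 1440
```

View pics/w2.png

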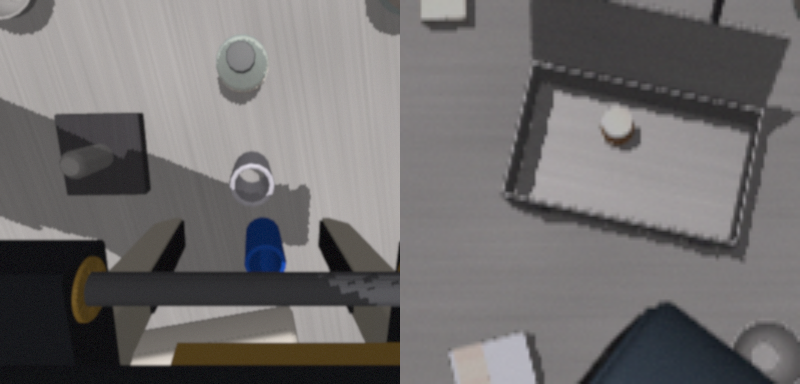

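Left (wrist): sleeve_a at (252,182), blue look-alike at (265,245), bottle_2 at (241,62), gauge at (105,155). Right (top): the lid rests open, and the jar stands at (617,125) in the case's rear +y part. I grasp sleeve_a.

>>> {"method": "move_arm", "body": {
  "newtons": 30,
  "targets": [
    {"xyz": [0,-2,-50],"twist": [0,0,0],"jaw": 80},
    {"xyz": [0,-2,-100],"twist": [0,0,0],"jaw": 80},
    {"xyz": [0,-2,-140],"twist": [0,0,0],"jaw": 80},
    {"xyz": [0,-2,-159],"twist": [0,0,0],"jaw": 80},
    {"xyz": [0,-2,-159],"twist": [0,0,0],"jaw": 80},
    {"xyz": [0,-2,-159],"twist": [0,0,0],"jaw": 50},
    {"xyz": [0,-2,-159],"twist": [0,0,0],"jaw": 30},
    {"xyz": [0,-2,-159],"twist": [0,0,0],"jaw": 30},
    {"xyz": [0,-2,-159],"twist": [0,0,0],"jaw": 30},
    {"xyz": [0,-2,-159],"twist": [0,0,0],"jaw": 30}
  ]
}}

```text
time: 11.75
position: [565.0, -390.7, 42.2]
tcp_rot: [0.0, 0.774, 0.633, 0.0]
ft_force: [-0.8, -0.1, 4.9]
gripper_width: 42.1
gripper_force: 30.0
```

>>> {"method": "move_arm", "body": {
  "targets": [
    {"xyz": [0,0,40],"twist": [0,0,0],"jaw": 30},
    {"xyz": [0,0,90],"twist": [0,0,0],"jaw": 30},
    {"xyz": [-40,-5,110],"twist": [0,0,0],"jaw": 30},
    {"xyz": [-90,-10,110],"twist": [0,0,0],"jaw": 30},
    {"xyz": [-130,-16,110],"twist": [0,0,0],"jaw": 30},
    {"xyz": [-158,-20,110],"twist": [0,0,0],"jaw": 30},
    {"xyz": [-158,-20,110],"twist": [0,0,0],"jaw": 30},
    {"xyz": [-158,-20,110],"twist": [0,0,0],"jaw": 30},
    {"xyz": [-158,-20,110],"twist": [0,0,0],"jaw": 30}
  ]
}}

```text
time: 12.88
position: [407.5, -410.4, 151.4]
tcp_rot: [-0.0, 0.774, 0.634, 0.0]
ft_force: [-0.0, 0.1, -1.4]
gripper_width: 41.8
gripper_force: 30.0
```

```bash
python3 - <<'E'
from h import *
o=bot.get_obs(); print(o['time'],o['position'],o['gripper_width'])
im,d,C,P=snap('wrist','w3.png'); np.savez('/tmp/w3.npz',im=im,P=P)
x,y,z=o['position']
v=(np.hypot(P[...,0]-x,P[...,1]-y)<24)&(abs(P[...,2]-z-38)<14); print('sleeve top z',np.median(P[v][:,2]),v.sum(),P[v].min(0),P[v].max(0))
zt=z-42.2+80.5
print(ring(im,d,C,P,x,y,28,zt,8))
m=(np.hypot(P[...,0]-407,P[...,1]+338)<25)&(P[...,2]>74)&(P[...,2]<95)
Q=P[m]; print('pin top',m.sum(),Q.mean(0),Q.min(0),Q.max(0)); top=Q[Q[:,2]>np.percentile(Q[:,2],40)]; print(cv2.minEnclosingCircle(top[:,:2].astype(np.float32)))
g=(np.hypot(P[...,0]-407,P[...,1]+338)<75)&(abs(P[...,2]-20)<9); print('base',cv2.minAreaRect(P[g][:,:2].astype(np.float32)),np.median(P[g][:,2]))
E
```

```text
12.875 [ 407.52249807 -410.35185544  151.43736879] 41.815502402092484
sleeve top z 188.9947038546613 2893 [ 386.03988303 -422.15456191  175.44668383] [ 431.34460902 -388.46114664  203.36821797]
(np.uint64(2596), ((409.0527648925781, -402.946533203125), (28.62989044189453, 46.746002197265625), 78.66812896728516), ((408.7652587890625, -404.5399169921875), 27.8156681060791))
pin top 1053 [ 407.67810634 -339.97901146   80.44598263] [ 394.16427541 -353.45319836   74.22345386] [ 420.42041594 -327.02801626   84.48072517]
((407.5580139160156, -339.9405822753906), 10.788908004760742)
base ((407.3710632324219, -340.1334533691406), (90.21974182128906, 90.0704574584961), 79.4877700805664) 20.55562475452996
```

View pics/w3.png

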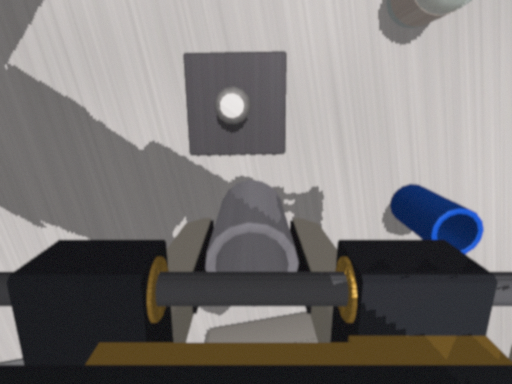

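Wrist view: the pin top is at (232,104), about (407.5,-340). The sleeve's rim arc runs (208,262)–(252,221)–(297,262). I fit that visible arc to get the sleeve's offset in the hand.

```bash
python3 - <<'E'
from h import *
from scipy.optimize import least_squares
z=np.load('/tmp/w3.npz'); im=z['im'].astype(int).sum(2); C=cam('wrist'); P=z['P']
for r in (225,235,245,255,265): print(r,(im[r,200:305:3]//3).tolist())
zt=189.5
# sleeve rim = depth points at rim height; keep outer arc per column topmost
m=(abs(P[...,2]-zt)<5)
pts_=[]
for u in range(206,300,2):
    rows=[v for v in range(212,266) if m[v,u]]
    if rows: pts_.append((u,rows[0]))
Q=np.array([ray(u,v,zt,C)[:2] for u,v in pts_]); print(len(Q))
f=least_squares(lambda p:np.hypot(Q[:,0]-p[0],Q[:,1]-p[1])-21,[407,-410],loss='soft_l1'); print(f.x,np.abs(f.fun).mean(),bot.get_obs()['position'])
E
```

```text
225 [99, 98, 97, 56, 32, 92, 90, 91, 92, 94, 95, 99, 109, 121, 129, 134, 133, 131, 133, 133, 131, 127, 120, 104, 88, 89, 89, 91, 87, 111, 105, 31, 94, 97, 97]
235 [98, 95, 39, 18, 77, 89, 102, 127, 127, 124, 120, 117, 103, 97, 95, 95, 93, 93, 93, 93, 94, 94, 102, 115, 124, 124, 127, 130, 118, 88, 77, 19, 24, 89, 98]
245 [92, 31, 15, 77, 118, 128, 126, 113, 90, 87, 88, 91, 90, 92, 94, 93, 94, 91, 93, 93, 92, 94, 92, 93, 91, 91, 91, 112, 126, 123, 122, 95, 18, 19, 78]
255 [19, 19, 77, 127, 127, 114, 83, 87, 90, 85, 90, 90, 87, 93, 92, 95, 92, 91, 91, 94, 92, 92, 92, 92, 93, 90, 89, 87, 85, 119, 128, 131, 101, 15, 23]
265 [11, 22, 110, 122, 122, 106, 83, 88, 88, 88, 89, 87, 90, 92, 94, 93, 91, 93, 93, 92, 93, 94, 93, 92, 92, 92, 90, 89, 86, 93, 127, 131, 127, 36, 16]
47
[ 407.91033492 -408.74814024] 0.34864317078550217 [ 407.47659083 -410.31997623  151.44308129]
```

```bash
python3 - <<'E'
from h import *
from scipy.optimize import least_squares
z=np.load('/tmp/w3.npz'); im=z['im'].astype(float).mean(2); C=cam('wrist')
zt=189.5; Q=[]
for u in range(216,292,2):
    g=im[212:262,u]; k=np.argmax(g>111)
    if k: Q.append(ray(u,212+k-(g[k]-111)/max(g[k]-g[k-1],1),zt,C)[:2])
Q=np.array(Q)
f=least_squares(lambda p:np.hypot(Q[:,0]-p[0],Q[:,1]-p[1])-21,[407,-410],loss='soft_l1'); print(len(Q),f.x,np.abs(f.fun).mean())
v,u=np.mgrid[:384,:512]; b=(im>170)&(abs(u-232)<25)&(abs(v-104)<25); print(u[b].mean(),v[b].mean(),ray(u[b].mean(),v[b].mean(),82,C),b.sum())
g=(im<95)&(u>170)&(u<300)&(v>40)&(v<165)
E
```

```text
32 [ 407.81542911 -410.07187366] 0.4521682772622375
231.5435684647303 104.84439834024896 [ 407.37146639 -339.43070153   82.        ] 482
```

>>> {"method": "move_arm", "body": {
  "targets": [
    {"xyz": [0,35,0],"twist": [0,0,0],"jaw": 30},
    {"xyz": [0,60,0],"twist": [0,0,0],"jaw": 30},
    {"xyz": [-0.5,70.4,0],"twist": [0,0,0],"jaw": 30},
    {"xyz": [-0.5,70.4,0],"twist": [0,0,0],"jaw": 30},
    {"xyz": [-0.5,70.4,0],"twist": [0,0,0],"jaw": 30},
    {"xyz": [-0.5,70.4,-10],"twist": [0,0,0],"jaw": 30},
    {"xyz": [-0.5,70.4,-20],"twist": [0,0,0],"jaw": 30},
    {"xyz": [-0.5,70.4,-27],"twist": [0,0,0],"jaw": 30},
    {"xyz": [-0.5,70.4,-31],"twist": [0,0,0],"jaw": 30},
    {"xyz": [-0.5,70.4,-35],"twist": [0,0,0],"jaw": 30},
    {"xyz": [-0.5,70.4,-38],"twist": [0,0,0],"jaw": 30},
    {"xyz": [-0.5,70.4,-38],"twist": [0,0,0],"jaw": 30}
  ]
}}

```text
time: 14.42
position: [406.3, -340.2, 113.6]
tcp_rot: [-0.0, 0.774, 0.633, -0.0]
ft_force: [-1.0, -0.8, -1.7]
gripper_width: 42.3
gripper_force: 30.0
```

>>> {"method": "move_arm", "body": {
  "targets": [
    {"xyz": [0.5,0.3,-4],"twist": [0,0,0],"jaw": 30},
    {"xyz": [0.5,0.3,-10],"twist": [0,0,0],"jaw": 30},
    {"xyz": [0.5,0.3,-18],"twist": [0,0,0],"jaw": 30},
    {"xyz": [0.5,0.3,-26],"twist": [0,0,0],"jaw": 30},
    {"xyz": [0.5,0.3,-34],"twist": [0,0,0],"jaw": 30},
    {"xyz": [0.5,0.3,-41],"twist": [0,0,0],"jaw": 30},
    {"xyz": [0.5,0.3,-46],"twist": [0,0,0],"jaw": 30},
    {"xyz": [0.5,0.3,-49],"twist": [0,0,0],"jaw": 30},
    {"xyz": [0.5,0.3,-49],"twist": [0,0,0],"jaw": 30}
  ]
}}

```text
time: 15.55
position: [406.7, -339.9, 64.5]
tcp_rot: [-0.0, 0.774, 0.633, -0.0]
ft_force: [0.3, 0.2, -1.3]
gripper_width: 42.5
gripper_force: 30.0
```

>>> {"method": "move_arm", "body": {
  "targets": [
    {"xyz": [0,0,-1],"twist": [0,0,0],"jaw": 30},
    {"xyz": [0,0,-2],"twist": [0,0,0],"jaw": 30},
    {"xyz": [0,0,-2.5],"twist": [0,0,0],"jaw": 30},
    {"xyz": [0,0,-2.5],"twist": [0,0,0],"jaw": 30}
  ]
}}

```text
time: 16.05
position: [406.8, -339.9, 62.2]
tcp_rot: [0.0, 0.774, 0.633, 0.0]
ft_force: [0.5, 0.3, -1.2]
gripper_width: 42.4
gripper_force: 30.0
```

Open and let it settle, then look.

>>> {"method": "move_arm", "body": {
  "targets": [
    {"xyz": [0,0,0],"twist": [0,0,0],"jaw": 55},
    {"xyz": [0,0,0],"twist": [0,0,0],"jaw": 60},
    {"xyz": [0,0,0],"twist": [0,0,0],"jaw": 60},
    {"xyz": [0,0,0],"twist": [0,0,0],"jaw": 60}
  ]
}}

```text
time: 16.55
position: [406.8, -339.9, 62.2]
tcp_rot: [0.0, 0.774, 0.633, 0.0]
ft_force: [-0.5, -0.4, 0.3]
gripper_width: 55.8
gripper_force: 0.0
```

```bash
python3 - <<'E'
from h import *
im,d,C,P=snap('wrist'); t,dt,Ct,Pt=snap('top'); 
for n,p in(('w',P),('t',Pt)):
    m=(np.hypot(p[...,0]-407,p[...,1]+340)<23)&(p[...,2]>60)&(p[...,2]<125); q=p[m][:,2]; print(n,m.sum(),np.percentile(q,[5,25,50,75,90,97]).round(1))
cv2.imwrite('pics/w4.png',im[100:][...,::-1])
E
```

```text
w 5546 [ 67.8  78.9  83.2  99.3 100.5 101.1]
t 32 [ 62.3  72.1  80.3  92.4  99.7 100.8]
```

View pics/w4.png

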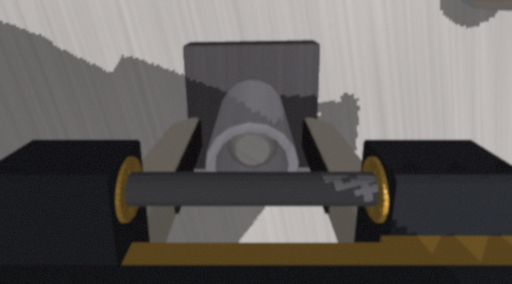

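The pin shows inside the bore at (253,248) and the rim stands at 100 mm, so the sleeve is fully seated. I regrip and lift, and work out the jar's place.

>>> {"method": "move_arm", "body": {
  "newtons": 30,
  "targets": [
    {"xyz": [0,0,0],"twist": [0,0,0],"jaw": 30},
    {"xyz": [0,0,0],"twist": [0,0,0],"jaw": 30},
    {"xyz": [0,0,0],"twist": [0,0,0],"jaw": 30},
    {"xyz": [0,0,0],"twist": [0,0,0],"jaw": 30},
    {"xyz": [0,0,20],"twist": [0,0,0],"jaw": 30},
    {"xyz": [0,0,45],"twist": [0,0,0],"jaw": 30},
    {"xyz": [0,0,70],"twist": [0,0,0],"jaw": 30},
    {"xyz": [0,0,110],"twist": [0,0,0],"jaw": 30},
    {"xyz": [0,0,110],"twist": [0,0,0],"jaw": 30}
  ]
}}

```text
time: 17.77
position: [407.7, -340.7, 174.4]
tcp_rot: [0.002, 0.774, 0.633, 0.0]
ft_force: [0.2, -0.3, -2.8]
gripper_width: 41.8
gripper_force: 30.0
```

```bash
python3 - <<'E'
from h import *
z=np.load('/tmp/w2.npz'); P=z['Pt']; 
C=cam('top')
v,u=np.mgrid[:384,:512]
m=(P[...,2]>46)&(P[...,2]<66)&(np.hypot(u-252,v-182)<12)
Q=P[m]; print('jar',m.sum(),cv2.minEnclosingCircle(Q[:,:2].astype(np.float32)),ray(252.2,181.7,58,C))
# case walls: rim points z~90
m=(abs(P[...,2]-90)<7)&(u>180)&(u<313)&(v>155)&(v<225)&(P[...,0]>470)
m=cv2.morphologyEx(m.astype(np.uint8),cv2.MORPH_CLOSE,np.ones((2,2)))>0
r=cv2.minAreaRect(P[m][:,:2].astype(np.float32)); print('case',m.sum(),r)
fl=(abs(P[...,2]-3)<6)&(u>185)&(u<305)&(v>160)&(v<220)
a=np.radians(-11.3);ex=np.array([np.cos(a),np.sin(a)]);ey=np.array([-ex[1],ex[0]])
c=np.array([573.5,-17])
Q=P[m][:,:2]-c; print('x',np.percentile(Q@ex,[1,5,95,99]),'y',np.percentile(Q@ey,[1,5,95,99]))
print('jar rel',(ray(252.2,181.7,58,C)[:2]-c)@ex,(ray(252.2,181.7,58,C)[:2]-c)@ey,'target',c-15*ex-65*ey)
E
```

```text
jar 94 ((610.6320190429688, -2.3825552463531494), 16.42984390258789) [604.56176288  -3.69392225  58.        ]
case 402 ((582.5671997070312, -25.803573608398438), (251.0386505126953, 162.68492126464844), 78.03417205810547)
x [nan nan nan nan] y [nan nan nan nan]
jar rel 27.852345372532916 19.134567558227754 target [546.05428075 -77.80076064]
```

>>> {"method": "move_arm", "body": {
  "targets": [
    {"xyz": [14,26,5],"twist": [0,0,10],"jaw": 30},
    {"xyz": [28,52,5],"twist": [0,0,20],"jaw": 30},
    {"xyz": [45,85,5],"twist": [0,0,30],"jaw": 30},
    {"xyz": [62,120,5],"twist": [0,0,40],"jaw": 30},
    {"xyz": [80,155,5],"twist": [0,0,50],"jaw": 30},
    {"xyz": [98,190,5],"twist": [0,0,60],"jaw": 30},
    {"xyz": [115,220,5],"twist": [0,0,70],"jaw": 30},
    {"xyz": [130,246,5],"twist": [0,0,80],"jaw": 30},
    {"xyz": [139,263,0],"twist": [0,0,90],"jaw": 30},
    {"xyz": [139,263,0],"twist": [0,0,90],"jaw": 30},
    {"xyz": [139,263,0],"twist": [0,0,90],"jaw": 30}
  ]
}}

```text
time: 19.15
position: [545.2, -77.3, 171.5]
tcp_rot: [-0.001, 0.101, 0.995, -0.0]
ft_force: [-1.1, 0.1, -1.8]
gripper_width: 41.8
gripper_force: 30.0
```

```bash
python3 - <<'E'
from h import *
o=bot.get_obs(); print(o['time'],o['position'],o['tcp_rot'],o['gripper_width'])
im,d,C,P=snap('wrist'); t,_,_,_=snap('scene')
cv2.imwrite('pics/w5.png',np.hstack([im[:,60:460],cv2.resize(t[100:290,170:370],(400,384))])[...,::-1])
E
```

```text
19.15 [545.21190335 -77.29634925 171.46529437] [-6.28136377e-04  1.01105893e-01  9.94875472e-01 -4.08970339e-06] 41.82603239181406
```

View pics/w5.png

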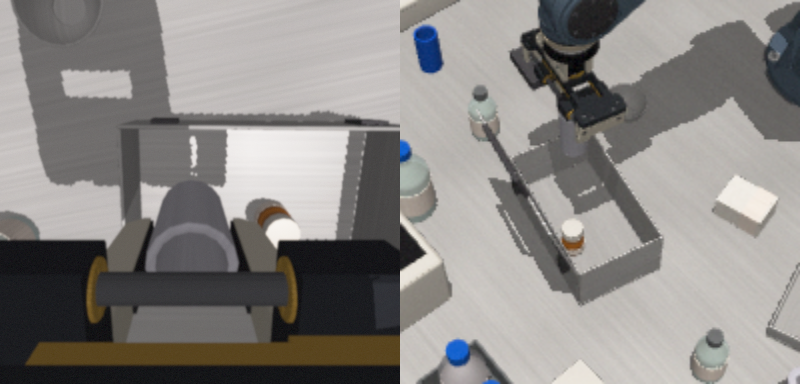

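Sleeve_a (wrist 190,230) hangs over the case's free -y end, and the jar (275,220) is well clear. I descend.

>>> {"method": "move_arm", "body": {
  "targets": [
    {"xyz": [1,-1,-25],"twist": [0,0,0],"jaw": 30},
    {"xyz": [1,-1,-55],"twist": [0,0,0],"jaw": 30},
    {"xyz": [1,-1,-85],"twist": [0,0,0],"jaw": 30},
    {"xyz": [1,-1,-105],"twist": [0,0,0],"jaw": 30},
    {"xyz": [1,-1,-118],"twist": [0,0,0],"jaw": 30},
    {"xyz": [1,-1,-123],"twist": [0,0,0],"jaw": 30},
    {"xyz": [1,-1,-125],"twist": [0,0,0],"jaw": 30},
    {"xyz": [1,-1,-125],"twist": [0,0,0],"jaw": 30}
  ]
}}

```text
time: 20.25
position: [547.1, -78.0, 47.6]
tcp_rot: [0.0, 0.099, 0.995, -0.0]
ft_force: [-0.4, -0.7, -1.7]
gripper_width: 42.2
gripper_force: 30.0
```

>>> {"method": "move_arm", "body": {
  "targets": [
    {"xyz": [0,0,-1],"twist": [0,0,0],"jaw": 30},
    {"xyz": [0,0,-2],"twist": [0,0,0],"jaw": 30},
    {"xyz": [0,0,-2.5],"twist": [0,0,0],"jaw": 30},
    {"xyz": [0,0,-2.5],"twist": [0,0,0],"jaw": 30}
  ]
}}

```text
time: 20.75
position: [547.0, -77.9, 45.1]
tcp_rot: [0.0, 0.099, 0.995, -0.0]
ft_force: [-1.4, 1.2, 6.0]
gripper_width: 42.2
gripper_force: 30.0
```

>>> {"method": "move_arm", "body": {
  "targets": [
    {"xyz": [0,0,0],"twist": [0,0,0],"jaw": 50},
    {"xyz": [0,0,0],"twist": [0,0,0],"jaw": 60},
    {"xyz": [0,0,0],"twist": [0,0,0],"jaw": 60},
    {"xyz": [0,0,30],"twist": [0,0,0],"jaw": 60},
    {"xyz": [0,0,85],"twist": [0,0,0],"jaw": 60},
    {"xyz": [-5,0,145],"twist": [0,0,0],"jaw": 60},
    {"xyz": [-15,50,155],"twist": [0,0,0],"jaw": 80},
    {"xyz": [-20,110,155],"twist": [0,0,0],"jaw": 80},
    {"xyz": [-20,170,155],"twist": [0,0,0],"jaw": 80},
    {"xyz": [-20,230,155],"twist": [0,0,0],"jaw": 80},
    {"xyz": [-20,290,155],"twist": [0,0,0],"jaw": 80},
    {"xyz": [-20,350,155],"twist": [0,0,0],"jaw": 80},
    {"xyz": [-15,410,155],"twist": [0,0,0],"jaw": 80},
    {"xyz": [-11,460,155],"twist": [0,0,0],"jaw": 80},
    {"xyz": [-10.5,474,155],"twist": [0,0,0],"jaw": 80},
    {"xyz": [-10.5,474,155],"twist": [0,0,0],"jaw": 80},
    {"xyz": [-10.5,474,155],"twist": [0,0,0],"jaw": 80},
    {"xyz": [-10.5,474,155],"twist": [0,0,0],"jaw": 80}
  ]
}}

```text
time: 23.0
position: [536.6, 394.9, 199.9]
tcp_rot: [0.0, 0.1, 0.995, -0.0]
ft_force: [-1.2, 1.0, -0.0]
gripper_width: 74.3
gripper_force: 0.0
```

```bash
python3 - <<'E'
from h import *
o=bot.get_obs(); print(o['time'],o['position'],o['gripper_width'])
im,d,C,P=snap('wrist'); t,_,Ct,Pt=snap('top')
print(ring(im,d,C,P,537,396)); print('A',ring(t,_,Ct,Pt,547,-78,26,83,8)[1:])
cv2.imwrite('pics/w6.png',np.hstack([im[:,60:460],cv2.resize(t[140:268,180:313],(400,384))])[...,::-1])
E
```

```text
23.0 [536.60231625 394.88719967 199.92430191] 74.31410894014866
(np.uint64(1345), ((535.4837036132812, 395.8887939453125), (40.369895935058594, 41.6514892578125), 77.78553009033203), ((535.3528442382812, 395.6263122558594), 21.172122955322266))
A (((546.48486328125, -76.60812377929688), (38.49175262451172, 39.27625274658203), 74.10563659667969), ((546.2617797851562, -77.03214263916016), 20.6694393157959))
```

View pics/w6.png

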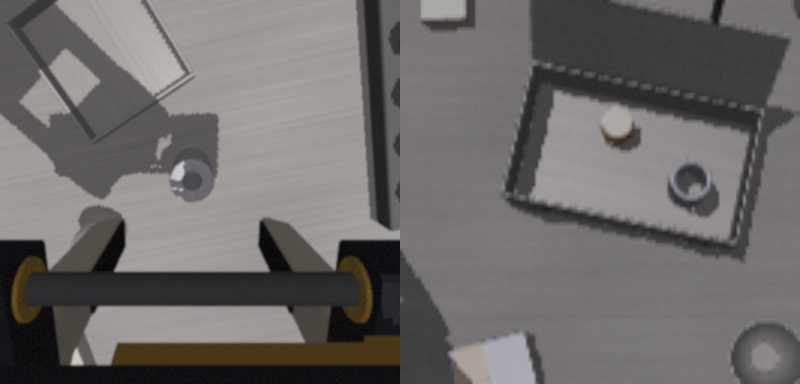

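Right: sleeve_a stands in the case at (690,182) and the jar is unmoved at (617,125). Left: sleeve_b is at (192,178). I grasp it.

>>> {"method": "move_arm", "body": {
  "newtons": 35,
  "targets": [
    {"xyz": [-1,0.8,-50],"twist": [0,0,0],"jaw": 80},
    {"xyz": [-1,0.8,-100],"twist": [0,0,0],"jaw": 80},
    {"xyz": [-1,0.8,-140],"twist": [0,0,0],"jaw": 80},
    {"xyz": [-1,0.8,-158],"twist": [0,0,0],"jaw": 80},
    {"xyz": [-1,0.8,-158],"twist": [0,0,0],"jaw": 80},
    {"xyz": [-1,0.8,-158],"twist": [0,0,0],"jaw": 50},
    {"xyz": [-1,0.8,-158],"twist": [0,0,0],"jaw": 30},
    {"xyz": [-1,0.8,-158],"twist": [0,0,0],"jaw": 30},
    {"xyz": [-1,0.8,-158],"twist": [0,0,0],"jaw": 30},
    {"xyz": [-1,0.8,-158],"twist": [0,0,0],"jaw": 30}
  ]
}}

```text
time: 24.35
position: [535.5, 397.0, 42.1]
tcp_rot: [0.0, 0.099, 0.995, 0.0]
ft_force: [-0.7, -1.1, 3.9]
gripper_width: 41.6
gripper_force: 35.0
```

>>> {"method": "move_arm", "body": {
  "targets": [
    {"xyz": [0,0,30],"twist": [0,0,0],"jaw": 30},
    {"xyz": [0,0,70],"twist": [0,0,0],"jaw": 30},
    {"xyz": [-40,-19,90],"twist": [0,0,0],"jaw": 30},
    {"xyz": [-85,-40,90],"twist": [0,0,0],"jaw": 30},
    {"xyz": [-120,-57,90],"twist": [0,0,0],"jaw": 30},
    {"xyz": [-135,-64,90],"twist": [0,0,0],"jaw": 30},
    {"xyz": [-135,-64,90],"twist": [0,0,0],"jaw": 30},
    {"xyz": [-135,-64,60],"twist": [0,0,0],"jaw": 30},
    {"xyz": [-135,-64,35],"twist": [0,0,0],"jaw": 30},
    {"xyz": [-135,-64,18],"twist": [0,0,0],"jaw": 30},
    {"xyz": [-135,-64,9],"twist": [0,0,0],"jaw": 30},
    {"xyz": [-135,-64,6],"twist": [0,0,0],"jaw": 30},
    {"xyz": [-135,-64,4.5],"twist": [0,0,0],"jaw": 30},
    {"xyz": [-135,-64,4.5],"twist": [0,0,0],"jaw": 30}
  ]
}}

```text
time: 26.1
position: [400.5, 333.1, 46.6]
tcp_rot: [0.0, 0.099, 0.995, 0.0]
ft_force: [0.3, -0.1, -2.3]
gripper_width: 41.4
gripper_force: 35.0
```

>>> {"method": "move_arm", "body": {
  "targets": [
    {"xyz": [0,0,-0.7],"twist": [0,0,0],"jaw": 30},
    {"xyz": [0,0,-1],"twist": [0,0,0],"jaw": 30},
    {"xyz": [0,0,-1],"twist": [0,0,0],"jaw": 30},
    {"xyz": [0,0,-1],"twist": [0,0,0],"jaw": 55},
    {"xyz": [0,0,-1],"twist": [0,0,0],"jaw": 60},
    {"xyz": [0,0,-1],"twist": [0,0,0],"jaw": 60},
    {"xyz": [0,0,-1],"twist": [0,0,0],"jaw": 60},
    {"xyz": [0,0,40],"twist": [0,0,0],"jaw": 60},
    {"xyz": [0,0,90],"twist": [0,0,0],"jaw": 60},
    {"xyz": [-30,30,140],"twist": [0,0,0],"jaw": 60},
    {"xyz": [-70,80,170],"twist": [0,0,0],"jaw": 60},
    {"xyz": [-110,120,170],"twist": [0,0,0],"jaw": 60},
    {"xyz": [-140,160,170],"twist": [0,0,0],"jaw": 60},
    {"xyz": [-140,160,170],"twist": [0,0,0],"jaw": 60},
    {"xyz": [-140,160,170],"twist": [0,0,0],"jaw": 60}
  ]
}}

```text
time: 27.98
position: [260.4, 492.5, 215.9]
tcp_rot: [-0.0, 0.099, 0.995, -0.0]
ft_force: [-0.1, -0.6, 0.5]
gripper_width: 55.5
gripper_force: 0.0
```

```bash
python3 - <<'E'
from h import *
o=bot.get_obs(); print(o['time'],o['position'],o['ft_force'])
t,_,Ct,Pt=snap('top')
print('B',ring(t,_,Ct,Pt,400,333,26,84,8)[1:]); print('A',ring(t,_,Ct,Pt,547,-78,26,83,8)[1:])
cv2.imwrite('pics/end.png',cv2.resize(t,(800,600))[...,::-1])
E
```

```text
27.975 [260.43679896 492.46906688 215.89187643] [-0.07499394 -0.58971198  0.48263235]
B (((401.8113098144531, 332.91583251953125), (38.9305305480957, 41.577396392822266), 173.24169921875), ((401.75836181640625, 332.75994873046875), 21.274084091186523))
A (((546.4888916015625, -76.55237579345703), (38.35072326660156, 39.429325103759766), 63.3843994140625), ((546.048095703125, -77.0855712890625), 20.84550666809082))
```

View pics/end.png

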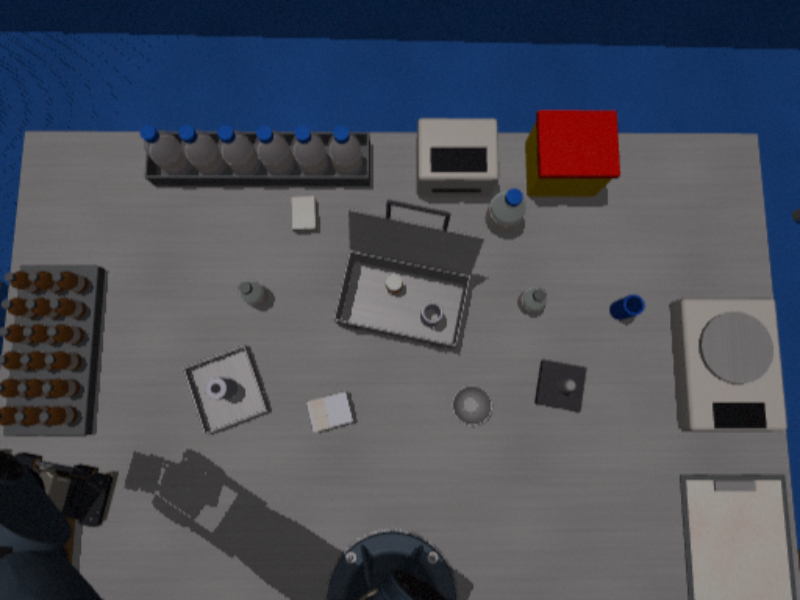

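The lid is open, with its bar at (418,215). Sleeve_a stands in the case at (431,314), sleeve_b in the tray at (217,387), and everything else is where it was.

```bash
python3 -c "
from rig import bot
print(bot.job_done())"
```

```text
the job is handed in; nothing more can be done
None
```

The job is handed in after about 28 s: the lid rests open on its stop, sleeve_a was proved fully down the pin and now stands upright in the case, sleeve_b stands in the tray, and nothing else shows as moved in the last picture.

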